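# Time the pulley and pin it

## Robot

A 7-joint arm with a two-finger parallel gripper is mounted at the origin on the work surface. World frame = base frame: x ahead of the robot, y to its left, z up, the work surface at z = 0. Lengths are in m, angles in rad, forces in N, time in s.
With the tool pointing down it reaches from about 0.4 to 0.85 m from the base axis. Payload 10.4 kg.
Tool frame: the origin (TCP) lies at the very end of the fingers, on their centre line; the grasp point (between the pads) lies 19 mm behind it (grasp_offset is the z of the grasp point in the tool frame, in m); z points along the fingers, y is the line along which they close (so a half turn about z gives the same grasp; the last joint's range is limited). The gripper opens to 85 mm and grips with 20 to 120 N. Pads are 22 mm wide; open, the fingers measure 114 mm over their backs; the gripper's body (76 mm by 85 mm) begins 54 mm behind the grasp point. The pads swing forward as they close: fully open they stand 13 mm farther back than shut.
Start: joints at [-1.309, 0.332, -0.065, 1.46, 0.022, 1.35, -0.088], TCP at [0.176, 0.6, 0.231] pointing down, gripper open.
Joint ranges: [-2.6, 2.6], [-0.5, 2.12], [-1.47, 1.34], [0.16, 2.42], [-1.27, 4.41], [0.06, 2.06], [-2.6, 2.6]. Speed limits (rad/s): [2.22, 2.22, 2.79, 2.79, 3.14, 3.14, 3.14].

## Interface

Orientations are given as a unit quaternion [x, y, z, w].
In Python, from rig import get_obs, camera, hand_in, spot_in, cut_out, grasp_offset gives the robot as it stands.
- The arm moves only by the tool servo_tool, never from a script. Its argument "commands" is a list of rows, each a list of 5 numbers: the opening, from 0 (shut) to 1 (fully open), then the shift along the tool's x, y, z in cm, then the turn about the tool's z in degrees. A call has 1 to 12 rows; each row is the pose to reach, as a shift and turn from the pose commanded when the call began, along the tool's axes at that moment; what a row does not reach only later rows make up. A row lasts 1/12 s, in which the tool goes at most 41.7 mm and 7.16 degrees, less where a joint would pass 70% of its speed; a pose out of reach is approached as far as the arm can. A call with a gripper value outside its range is refused whole. The fingers move at their own pace and stop on an object; "squeeze" is the grip in N (left out, the last holds). Time passes only in rows, so rows that repeat a pose let the fingers close. It gives the time, the measured TCP pose, the force, the opening and the grip force at its end, in the units of the state.
- get_obs(): the state, without advancing time (a new reading comes with each control period).
- camera(name): name is "scene" or "top"; returns a dict with "img" (480x640x3 uint8, red, green, blue), "range_z" (480x640 float32, m along the optical axis (not along the pixel's ray), 0 where there is no reading), "mtx" (3x3 intrinsics, pixels), "dist" ([k1, k2, p1, p2, k3] as OpenCV has them; the pictures are not rectified), "rvec" (rotation vector, rad) and "tvec" (3), from world to camera coordinates, as OpenCV has them. Camera axes: x right, y down, z forward; pixel columns grow to the right and rows downward; lengths in m; the calibration is good to about 2 mm. A picture is of the moment at which its call begins.
- hand_in(): hands the job in; it is judged then, once.
Trained networks look in the newest picture that a camera, given by its name, has taken for a name from the list of things; names that differ only in an ending like _2 or _b are one class to them, and where a whole thing is asked for, a point or a joint stands for the part that bears it (a point fixed in the world has none). Each returns a list of dicts, best first, with "conf" (0 to 1); they miss things now and then, are a little off and sometimes report something else, mostly with a low value. They report only what shows in the picture. A call takes as long as a camera call. They do not tell look-alikes from the thing itself.
- spot_in(camera, label): "at" ([x, y, z] in m, in world coordinates, good to about 4 mm: the middle of the surface that is visible of it).
- cut_out(camera, label): "mask" (480x640 bool, what is visible of it).
The state is a dict: "t": time; "qpos": joint angles; "dq": joint speeds; "effort": joint torques, N m; "eef_pos": TCP position; "tcp_rot": TCP orientation; "contact_force": force on the tool from outside, world axes, zero at the start; "torque": the same for the moment, N m; "finger_gap": opening from 0.0 (shut) to 1.0 (fully open); "finger_force": force on a finger pad.
Only numpy, scipy, OpenCV 4.12 (cv2) and the standard library are available. Lean on these libraries where they do the work, as an engineer would, in place of code of your own. Each camera call takes 0.05 s, during which the arm holds its last target. There are 200 camera calls.

## Task

Turn the toothed pulley on the timing fixture by its rim until the mark engraved on the rim faces the fixed pointer. The mark only brings the hole in the pulley to within a few millimetres of the bore hidden beneath it, so then take the steel timing pin from its rest, put it in the pulley's hole, and rock the pulley a little with it, pressing gently and never forcing, until the pin drops fully home; then let go. Keep the pin upright and leave the other things on the bench alone.

Things in the scene. Friction and masses are not known exactly. Their poses are not given: they have to be found in the camera images.
- fixture: The timing fixture, fixed to the bench: a grey plate 200 x 170 x 10 mm with the pulley flat on a vertical shaft at the origin; x points from the shaft to the pointer. Under the pulley a steel block (top 34 mm above the bench, 4 mm below the lug) has the bore, 13 mm wide, 52 mm from the axis, 2 to 4 mm to one side of the pointer line or the other: not measured, to be found by feel with the pin.
- pulley: The pulley, an aluminium wheel 150 mm in diameter lying flat on the fixture; origin on its axis at bench height, x points along the first spoke to the mark. It turns both ways (at least a half turn from timed) against a steady bearing drag of about 0.15 N m (2 N at the rim) and stays where it is left.
- hub (a point): Centre of the pulley on its axis, level with the rim's top, 60 mm above the bench. The rim is an upright wall 9 mm thick (radius 66 to 75 mm), 36 to 60 mm above the bench; hub radius 16 mm, top 59 mm. Three spokes 12 mm wide, tops 51 mm above the bench, at 0, 120 and 240 degrees from the mark leave three open windows where a finger can go down inside the rim.
- mark (a point): The engraved mark: a dark radial line 2.6 mm wide across the top of the rim and down its outer face, in line with the first spoke, which carries the hole. The point lies at the outer top edge of the rim, 75 mm from the axis. It faces the pointer when it lies straight ahead of the pointer's tip.
- pointer (a point): Tip of the fixed steel pointer, a small cone on a post outside the rim that points at the pulley's axis; the tip is 79 mm from the axis and 33 mm above the bench. The pointer and post are nowhere higher than 40 mm above the bench.
- timing_hole (a point): Centre of the upper mouth of the hole in the pulley (13.5 mm wide, 16 mm deep, mouth 54 mm above the bench), in a lug 24 x 28 mm on the first spoke, 52 mm from the axis, on the same radius as the mark. Under it is the bore; a pin in this hole can also carry the pulley a little way round.
- pin_grip (a point): Middle of the knob of the loose timing pin (about 110 g). From the top: knob 20 mm in diameter, 34 mm tall; collar 22 mm in diameter, 4 mm thick; shank 12 mm in diameter, 40 mm long, with a 0.6 mm chamfer at the tip. The point is 61 mm above the tip and 21 mm above the collar's underside; z is the pin's axis.
- pin_collar (a point): Centre of the underside of the pin's collar, 40 mm above its tip. Home, the collar rests on the lug, 54 mm above the bench, with the tip clear of the bore's floor. While the tip only stands on the block beside the bore, the collar is 20 mm short of that.
- pin_rest: The pin's rest, fixed to the bench: a black block 50 x 50 x 46 mm with an upright hole 14 mm wide in which the pin stands with its collar on the block's top. Origin under its centre.
- torch: Bystander: a yellow torch body standing on the bench, 48 mm wide at the foot and 115 mm tall. Origin under its centre. Leave it.
- bin: Bystander: a yellow parts bin 120 x 100 x 50 mm. Origin under its centre. Leave it.
- driver: Bystander: a screwdriver lying on the bench. Leave it.
Mind the look-alikes: they are no part of the job. Leave any green look-alike of the part that bears pin_grip alone.

How it is judged:
On the way, in this order (a step that is already met when the one before it is completed fails the run):
1. the pulley is turned until the mark faces the pointer, within 4 mm at the rim (y of mark in the frame of fixture between -0.004 and 0.004 m and x of mark in the frame of fixture above 0.05 m), for 0.2 s.
2. the pin is home through pulley and bore: collar within 2 mm of the lug, over the pulley's hole, the mark still within 9 mm of the pointer line (y of mark in the frame of fixture between -0.009 and 0.009 m and x of mark in the frame of fixture above 0.05 m and z of pin_collar in the frame of fixture below 0.056 m and horizontal distance between pin_collar and timing_hole below 0.004 m), for 0.2 s.
At the end, for the whole second after the job is handed in: The pin stands through the pulley's hole in the bore beneath, its collar within 2 mm of the lug, upright within 0.1 rad and at rest, and the mark is still at the pointer (within 9 mm of the pointer line, as the bore sets it) (all of step 2 and angle between pin_collar's own z axis and vertical below 0.1 rad and linear speed of pin below 0.02 m/s); the robot touches nothing.
It fails at once if the pin is forced: pressed against the pulley or the fixture's bore block with more than 30 N (contact force between pin and fixture above 30 N or contact force between pin and bore_block above 30 N).
It fails at once if the pin is tipped over (more than 0.6 rad) (angle between pin_collar's own z axis and vertical above 0.6 rad).
It fails at once if a bystander is disturbed: moved more than 30 mm (distance of any of torch, bin, driver from where it was at the start of the episode above 0.03 m).
It fails at once if the torch is knocked over (angle between torch's own z axis and vertical above 0.5 rad).
It also fails if it takes over 72 s, if anything falls off the work surface, if the arm or the gripper's body presses on something with over 40 N, if the wrist force passes 120 N, or if a joint passes its speed limit or range.

## Working session

There is one attempt and no reset: what is moved stays moved. The work goes in short steps, Python scripts to look and compute and a tool call to move; the robot and the scene stay as the last step left them, time stands still between calls to the robot, and variables do not carry over. Pictures are saved under pics/ and viewed, at most 10 in all, crops included, and the job is handed in when it is done.

Besides the shell and the picture viewer there is one more tool, called after "Request:" as name([rows], argument=value, ...), one row to a line, values as JSON. servo_tool: Moves the arm, as the interface text tells. Its arguments: {"type":"object","properties":{"commands":{"type":"array","items":{"type":"array","items":{"type":"number"}}},"squeeze":{"type":"number"}},"required":["commands"]}

```bash
mkdir -p pics; cat > h.py <<'E'
import numpy as np, cv2
from rig import get_obs, camera, hand_in, spot_in, cut_out, grasp_offset
def save(c,n): cv2.imwrite(f'pics/{n}.png',c['img'][:,:,::-1])
def proj(c,P):
    return cv2.projectPoints(np.array(P,float).reshape(-1,1,3),np.array(c['rvec'],float),np.array(c['tvec'],float),np.array(c['mtx']),np.array(c['dist']))[0][:,0]
def ray(c,uv,z):
    "pixels -> world points on plane z"
    R=cv2.Rodrigues(np.array(c['rvec'],float))[0];t=np.array(c['tvec'],float).ravel()
    n=cv2.undistortPoints(np.array(uv,float).reshape(-1,1,2),np.array(c['mtx']),np.array(c['dist']))[:,0]
    d=np.c_[n,np.ones(len(n))]@R; o=-R.T@t
    return o+d*((z-o[2])/d[:,2])[:,None]
E
python3 - <<'E'
from h import *
print(get_obs(),grasp_offset)
for n in('top','scene'):
    c=camera(n);save(c,n+'0')
    for l in['fixture','pulley','hub','mark','pointer','timing_hole','pin_grip','pin_collar','pin_rest','torch','bin','driver']:
        for d in spot_in(n,l)[:4]: print(n,l,np.round(d['at'],3),round(d['conf'],2),proj(c,d['at'])[0].round())
E
```

```text
{'t': 0.0, 'qpos': array([-1.30860225,  0.33284728, -0.06468668,  1.46094737,  0.02158502,
        1.34988948, -0.08849698]), 'dq': array([ 1.79703858e-03, -8.38243055e-04, -5.33307227e-05,  1.04814312e-03,
       -1.11514857e-03, -4.30490971e-04, -2.77797283e-04]), 'effort': array([-5.94479006e-04, -6.25446081e+01,  4.86305309e-02, -3.91602695e+01,
        1.61307055e-02,  9.89294291e-03, -7.49626196e-06]), 'eef_pos': array([0.17550262, 0.59946286, 0.23052835]), 'tcp_rot': array([ 1.41912178e-01,  9.89879006e-01, -6.94671994e-04, -7.17610262e-05]), 'contact_force': array([ 0.30193717,  0.20255633, -0.87471232]), 'torque': array([0.01446084, 0.01754853, 0.01639831]), 'finger_force': 0.0, 'finger_gap': 0.9983686544379639} -0.0187
top fixture [0.595 0.047 0.009] 0.83 [318. 248.]
top pulley [0.594 0.042 0.058] 0.82 [320. 246.]
top hub [0.591 0.042 0.056] 0.91 [321. 248.]
top mark [0.591 0.04  0.061] 0.61 [322. 248.]
top pointer [0.601 0.05  0.008] 0.7 [317. 244.]
top timing_hole [0.586 0.044 0.058] 0.64 [320. 251.]
top timing_hole [0.71  0.401 0.003] 0.17 [135. 191.]
top pin_grip [0.423
[... 956 characters left out ...]
] 0.84 [325. 281.]
scene timing_hole [0.589 0.046 0.052] 0.84 [323. 251.]
scene pin_grip [0.556 0.251 0.054] 0.75 [425. 236.]
scene pin_grip [0.429 0.312 0.05 ] 0.69 [441. 200.]
scene pin_grip [0.491 0.249 0.066] 0.58 [418. 212.]
scene pin_grip [0.415 0.203 0.052] 0.58 [391. 197.]
scene pin_collar [0.483 0.249 0.066] 0.61 [418. 210.]
scene pin_collar [0.428 0.314 0.051] 0.59 [441. 200.]
scene pin_collar [0.555 0.245 0.054] 0.58 [422. 236.]
scene pin_collar [0.414 0.208 0.05 ] 0.55 [393. 197.]
scene pin_rest [0.502 0.236 0.036] 0.6 [412. 227.]
scene torch [ 0.487 -0.246  0.064] 0.84 [182. 218.]
scene bin [0.702 0.402 0.02 ] 0.97 [520. 300.]
scene driver [ 0.831 -0.003  0.022] 0.89 [298. 366.]
```

```bash
python3 - <<'E'
import cv2
i=cv2.imread('pics/top0.png')
a=cv2.resize(i[190:310,255:385],None,fx=4.5,fy=4.5,interpolation=cv2.INTER_CUBIC)
cv2.imwrite('pics/crop1.png',a)
b=cv2.resize(i[250:380,150:270],None,fx=4.5,fy=4.5,interpolation=cv2.INTER_CUBIC)
cv2.imwrite('pics/crop2.png',b)
E
```

```text
(no output)
```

View pics/top0.png

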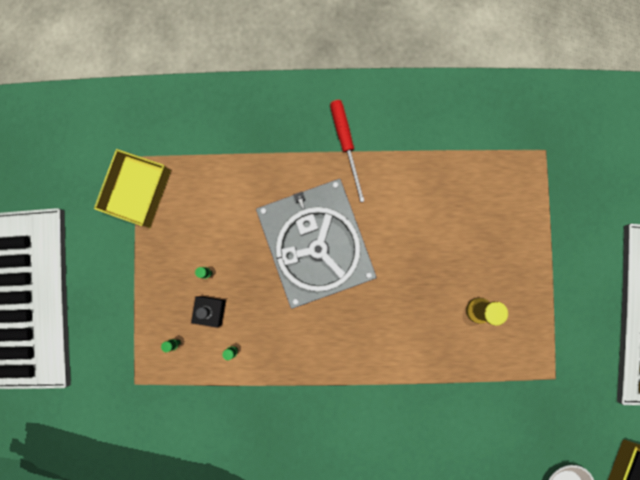

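View pics/crop1.png

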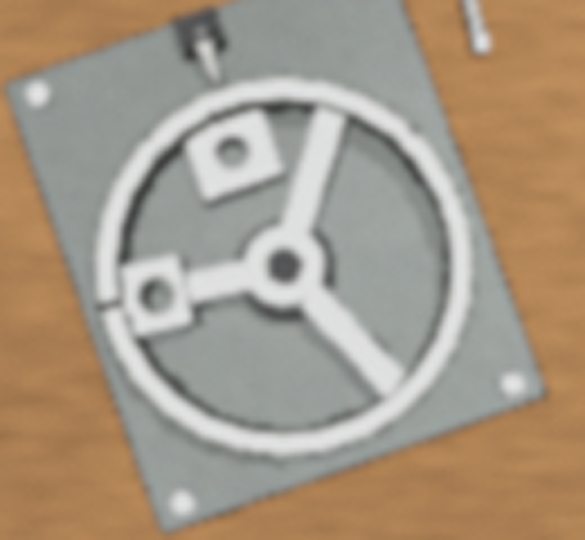

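View pics/crop2.png

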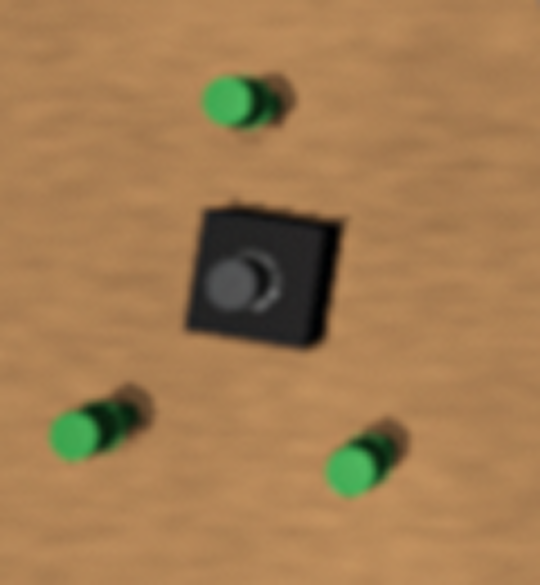

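```bash
python3 - <<'E'
from h import *
c=camera('top')
f=lambda x,y,ox,oy:(ox+(x+.5)/4.5-.5,oy+(y+.5)/4.5-.5)
def w(x,y,z,o=(255,190)): return ray(c,[f(x,y,*o)],z)[0]
C=w(283.5,266.5,.06);H=w(284,265,.059);M=w(105,305,.06);P=w(217,80,.033);B=w(232,152,.034);K=w(231,284,.084,(150,250))
hole=w(158,295,.054)
# hole edges of rim
for a in [(97,266),(470,266),(283,78),(283,455)]: print(np.linalg.norm(w(*a,.06)-C))
a=lambda p:np.degrees(np.arctan2(*(p-C)[1::-1]))
for n,p in dict(C=C,H=H,M=M,P=P,B=B,K=K,hole=hole).items(): print(n,p.round(4),np.linalg.norm((p-C)[:2]).round(4),a(p).round(1))
# plate screws mid: plate axis
s=[w(*q,.01) for q in[(37,94),(182,503),(513,384)]]
for p in s: print(p.round(4))
print('mid',(s[0]+s[2])/2, 'edge dirs',np.degrees(np.arctan2(*(s[0]-s[1])[1::-1])),np.degrees(np.arctan2(*(s[1]-s[2])[1::-1])))
# knob via depth
m=cut_out('top','pin_collar')
R=cv2.Rodrigues(np.array(c['rvec'],float))[0];print(np.linalg.norm(s[0]-s[1]),np.linalg.norm(s[1]-s[2]), 'cam',(-R.T@np.array(c['tvec']).ravel()).round(3))
# block top (46mm) corners
for q in[(207,208),(187,330),(310,345),(335,222)]: print(w(*q,.046,(150,250)).round(4))
R=cv2.Rodrigues(cv2.Rodrigues(np.eye(3))[0])
from scipy.spatial.transform import Rotation as Ro
print(Ro.from_quat(get_obs()['tcp_rot']).as_matrix().round(3))
# depth-based rim fit
z=c['range_z'];vv,uu=np.mgrid[195:305,262:378];uv=np.c_[uu.ravel(),vv.ravel()].astype(float)
n=cv2.undistortPoints(uv.reshape(-1,1,2),np.array(c['mtx']),np.array(c['dist']))[:,0]
Rm=cv2.Rodrigues(np.array(c['rvec'],float))[0];zz=z[vv.ravel(),uu.ravel()]
X=(np.c_[n,np.ones(len(n))]*zz[:,None]-np.array(c['tvec']).ravel())@Rm
X=X[(zz>0)&(abs(X[:,2]-.06)<.004)];X=X[np.linalg.norm(X[:,:2]-C[:2],axis=1)>.058]
A=np.c_[2*X[:,:2],np.ones(len(X))];s=np.linalg.lstsq(A,(X[:,:2]**2).sum(1),rcond=None)[0];print('fit',s[:2],np.sqrt(s[2]+s[0]**2+s[1]**2),len(X),X[:,2].mean())
E
```

```text
0.073578135508927
0.07331906776210356
0.07480072004247515
0.0739151019202251
C [0.5896 0.0474 0.06  ] 0.0 0.0
H [0.5903 0.0472 0.059 ] 0.0007 -16.2
M [0.5755 0.118  0.06  ] 0.0719 101.3
P [0.6678 0.0739 0.033 ] 0.0826 18.7
B [0.6381 0.0681 0.034 ] 0.0527 23.1
K [0.4802 0.2507 0.084 ] 0.2309 118.3
hole [0.5794 0.0974 0.054 ] 0.051 101.5
[0.6665 0.1503 0.01  ]
[0.4958 0.0915 0.01  ]
[ 0.5427 -0.0456  0.01  ]
mid [0.60460093 0.05234578 0.01      ] edge dirs 19.0091983951304 108.89955858125144
0.18059803055377802 0.1448934765516255 cam [0.53  0.031 1.018]
[0.5086 0.2694 0.046 ]
[0.4598 0.2777 0.046 ]
[0.4537 0.2277 0.046 ]
[0.5026 0.2173 0.046 ]
[[-0.96   0.281 -0.   ]
 [ 0.281  0.96   0.   ]
 [ 0.     0.    -1.   ]]
fit [0.59078824 0.04657634] 0.07022203226348113 1221 0.05909989591468615
```

Top view: the pulley hub is at (318,249), its mark at (278,258) and the pointer tip at (303,207). The real pin is the grey knob in the black block at (204,312). The green knobs at (203,272), (168,346) and (229,353) are look-alikes, and the enlarged crop confirms this. The mark is at 101.4° and the pointer line at 19.0°, so the pulley has to turn about 82.5° clockwise. I'll grip the rim wall at 41.5°, in the middle of a window.

Request:
servo_tool([
  [0.5,-59.1,-35.4,6,32],
  [0.5,-59.1,-35.4,6,32],
  [0.5,-59.1,-35.4,6,32],
  [0.5,-59.1,-35.4,6,32],
  [0.5,-59.1,-35.4,6,32],
  [0.5,-59.1,-35.4,6,32],
  [0.5,-59.1,-35.4,6,32],
  [0.5,-59.1,-35.4,6,32],
  [0.5,-59.1,-35.4,6,32],
  [0.5,-59.1,-35.4,6,32],
  [0.5,-59.1,-35.4,6,32],
  [0.5,-59.1,-35.4,6,32],
], squeeze=30)

```text
t: 2.4
eef_pos: [0.5149, 0.2325, 0.1881]
tcp_rot: [0.409, 0.912, 0.0, 0.0]
contact_force: [0.9, 1.2, -0.0]
finger_gap: 0.505
finger_force: 0.0
```

```bash
cat >> h.py <<'E'
from scipy.spatial.transform import Rotation as Ro
def go(x,y,z,ang=None,o=None):
    "shift (cm, tool axes) and turn (deg) from present pose to TCP (x,y,z) with tool y at world angle ang"
    o=o or get_obs();R=Ro.from_quat(o['tcp_rot']).as_matrix()
    s=R.T@(np.array([x,y,z])-o['eef_pos'])*100
    a=np.degrees(np.arctan2(R[1,1],R[0,1]))
    print('pos',o['eef_pos'].round(4),'yang',a.round(1),'tilt',R[:,2].round(3),'F',o['contact_force'].round(1),'q7',o['qpos'][6].round(2),'t',round(o['t'],2),'-> shift',s.round(2),'turn',None if ang is None else round((a-ang+180)%360-180,1))
E
python3 -c "
from h import *
go(.6431,.0937,.17,41.5);go(.6431,.0937,.046,41.5)"
```

```text
pos [0.5149 0.2325 0.1881] yang 41.7 tilt [ 0.001  0.001 -1.   ] F [ 0.9  1.2 -0. ] q7 0.28 t 2.4 -> shift [-18.89   0.34   1.81] turn 0.2
pos [0.5149 0.2325 0.1881] yang 41.7 tilt [ 0.001  0.001 -1.   ] F [ 0.9  1.2 -0. ] q7 0.28 t 2.4 -> shift [-18.89   0.33  14.21] turn 0.2
```

Request:
servo_tool([
  [0.5,-18.9,0.33,0,0],
  [0.5,-18.9,0.33,0,0],
  [0.5,-18.9,0.33,0,0],
  [0.5,-18.9,0.33,0,0],
  [0.5,-18.9,0.33,4,0],
  [0.5,-18.9,0.33,8,0],
  [0.5,-18.9,0.33,10.5,0],
  [0.5,-18.9,0.33,10.5,0],
  [0.5,-18.9,0.33,10.5,0],
])

```text
t: 3.15
eef_pos: [0.6412, 0.0953, 0.0823]
tcp_rot: [0.409, 0.912, -0.001, -0.001]
contact_force: [0.0, -0.4, 1.3]
finger_gap: 0.5
finger_force: 0.0
```

```bash
python3 -c "
from h import *
go(.6431,.0937,.046,41.5)"
```

```text
pos [0.6412 0.0953 0.0823] yang 41.7 tilt [-0.003 -0.001 -1.   ] F [ 0.  -0.4  1.3] q7 0.66 t 3.15 -> shift [-0.25  0.05  3.63] turn 0.2
```

Request:
servo_tool([
  [0.5,-0.1,0,2,0],
  [0.5,-0.1,0,3.6,0],
  [0.5,-0.1,0,3.6,0],
  [0.5,-0.1,0,3.6,0],
  [0.1,-0.1,0,3.6,0],
  [0,-0.1,0,3.6,0],
  [0,-0.1,0,3.6,0],
  [0,-0.1,0,3.6,0],
  [0,-0.1,0,3.6,0],
], squeeze=30)

```text
t: 3.9
eef_pos: [0.6424, 0.0929, 0.0485]
tcp_rot: [0.41, 0.912, -0.001, -0.0]
contact_force: [-7.4, -4.9, 11.0]
finger_gap: 0.077
finger_force: 32.7
```

```bash
python3 -c "
from h import *
go(.6431,.0937,.046,41.5)
o=get_obs();print(o['finger_gap'],o['torque'])
c=camera('top');save(c,'top1')
# tool-frame arc rows: rotate clockwise about axis
R=Ro.from_quat(o['tcp_rot']).as_matrix();p=o['eef_pos'][:2]
for C in [(.5903,.0470)]:
  r=p-np.array(C);print('r',np.hypot(*r),np.degrees(np.arctan2(r[1],r[0])))
r=.0705
for a in np.arange(6.9,90,6.9): print(round(a,1),'x',round(-100*r*np.sin(np.radians(a)),2),'y',round(-100*r*(1-np.cos(np.radians(a))),2))
"
```

```text
pos [0.6424 0.0929 0.0485] yang 41.6 tilt [-0.    -0.001 -1.   ] F [-7.4 -4.9 11. ] q7 0.67 t 3.9 -> shift [0.02 0.11 0.25] turn 0.1
0.07688306042542592 [-9.97265292e-01  1.59729523e+00  1.92617516e-04]
r 0.0694213442768257 41.35324581566547
6.9 x -0.85 y -0.05
13.8 x -1.68 y -0.2
20.7 x -2.49 y -0.46
27.6 x -3.27 y -0.8
34.5 x -3.99 y -1.24
41.4 x -4.66 y -1.76
48.3 x -5.26 y -2.36
55.2 x -5.79 y -3.03
62.1 x -6.23 y -3.75
69.0 x -6.58 y -4.52
75.9 x -6.84 y -5.33
82.8 x -6.99 y -6.17
89.7 x -7.05 y -7.01
```

Request:
servo_tool([
  [0,-0.85,-0.1,0,6.9],
  [0,-1.68,-0.25,0,13.8],
  [0,-2.49,-0.5,0,20.7],
  [0,-3.27,-0.85,0,27.6],
  [0,-3.99,-1.3,0,34.5],
  [0,-4.66,-1.8,0,41.4],
  [0,-5.26,-2.4,0,48.3],
  [0,-5.79,-3.05,0,55.2],
  [0,-6.23,-3.75,0,62.1],
  [0,-6.58,-4.5,0,69.0],
  [0,-6.84,-5.3,0,75.9],
  [0,-6.98,-6.13,0,82.5],
])

```text
t: 4.95
eef_pos: [0.6441, 0.0009, 0.0486]
tcp_rot: [0.91, 0.414, 0.001, 0.0]
contact_force: [-0.3, -0.4, 4.4]
finger_gap: 0.077
finger_force: 32.0
```

```bash
cat > look.py <<'E'
from h import *
def look(name,C0=(.5903,.0470)):
    c=camera('top');save(c,name)
    i=cv2.imread(f'pics/{name}.png');a=cv2.resize(i[190:310,255:385],None,fx=4.5,fy=4.5,interpolation=cv2.INTER_CUBIC);cv2.imwrite(f'pics/{name}c.png',a)
    # mark: darkest direction on rim top z=.06
    g=cv2.cvtColor(c['img'],cv2.COLOR_RGB2GRAY).astype(np.float32)
    th=np.arange(0,360,.25);acc=0
    for r in np.arange(.067,.0745,.001):
        p=proj(c,np.c_[C0[0]+r*np.cos(np.radians(th)),C0[1]+r*np.sin(np.radians(th)),0*th+.06]).astype(np.float32)
        acc=acc+cv2.remap(g,p[:,0][None],p[:,1][None],cv2.INTER_LINEAR)[0]
    acc/=8;w=np.median(acc)-acc; w=cv2.blur(w[None],(9,1))[0]
    for k in np.argsort(-w)[:60:6]: print(th[k],w[k].round(0),end='; ')
    print()
if __name__=='__main__':
    import sys; look(sys.argv[1])
E
python3 look.py top2; python3 -c "
from h import *
go(.59,.05,.1,-41)"
```

```text
126.75 74.0; 127.75 73.0; 128.75 69.0; 129.75 66.0; 131.0 62.0; 132.25 58.0; 133.5 54.0; 134.75 51.0; 136.0 48.0; 137.5 45.0; 
pos [ 6.43e-01 -3.00e-04  4.86e-02] yang -41.7 tilt [ 0.001  0.    -1.   ] F [-2.  -0.5  5.8] q7 -0.48 t 5.0 -> shift [ 0.23 -7.3  -5.14] turn -0.7
```

Request:
servo_tool([
  [0,0,0,0,0],
  [0,0,0,0,0],
  [0.45,0,0,0,0],
  [0.5,0,0,0,0],
  [0.5,0,0,0,0],
  [0.5,0,0,0,0],
  [0.5,0,0,-4,0],
  [0.5,0,0,-8,0],
  [0.5,15,0,-10,0],
  [0.5,15,0,-10,0],
  [0.5,15,0,-10,0],
  [0.5,15,0,-10,0],
])

```text
t: 6.0
eef_pos: [0.7427, 0.1202, 0.1472]
tcp_rot: [0.908, 0.418, 0.001, -0.001]
contact_force: [0.4, 0.1, -0.2]
finger_gap: 0.505
finger_force: 0.0
```

```bash
python3 look.py top3; python3 -c "
from h import *
go(.48,.25,.15,90)"
```

```text
20.5 105.0; 19.75 99.0; 19.25 89.0; 23.5 79.0; 93.0 78.0; 92.5 78.0; 128.0 78.0; 85.0 78.0; 128.75 78.0; 129.0 77.0; 
pos [0.7441 0.1244 0.1467] yang -40.4 tilt [ 0.001  0.004 -1.   ] F [-1.   5.  -0.5] q7 -0.67 t 6.05 -> shift [ -7.53 -28.26  -0.32] turn -130.4
```

View pics/top3c.png

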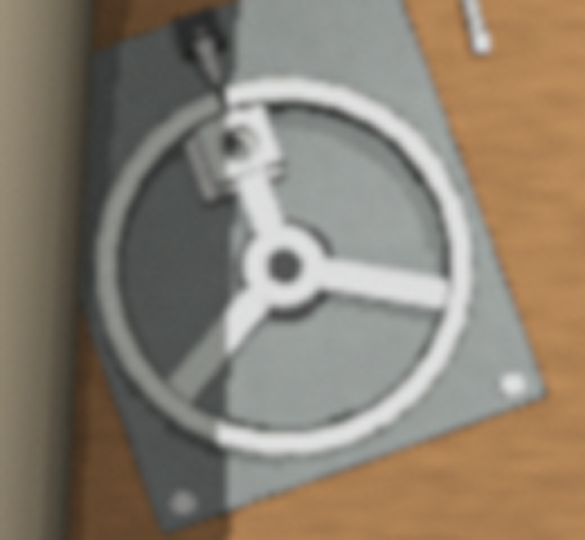

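```bash
python3 -c "
from h import *
go(.4805,.2497,.14,-71)
c=camera('top')
f=lambda x,y,ox,oy:(ox+(x+.5)/4.5-.5,oy+(y+.5)/4.5-.5)
def w(x,y,z,o=(255,190)): return ray(c,[f(x,y,*o)],z)[0]
C=np.array([.5903,.0470])
for n,p in dict(M=w(221,97,.06),hole=w(237,145,.054),hole2=w(158,295,.054)).items(): d=p[:2]-C;print(n,p,np.hypot(*d),np.degrees(np.arctan2(d[1],d[0])))
"
```

```text
pos [0.7441 0.1244 0.1467] yang -40.4 tilt [ 0.001  0.004 -1.   ] F [-1.   5.  -0.5] q7 -0.67 t 6.05 -> shift [ -7.53 -28.2    0.68] turn 30.6
M [0.65723529 0.07119569 0.06      ] 0.07117418807279785 19.873848838802022
hole [0.63866917 0.06531189 0.054     ] 0.051719457801029295 20.735966706548815
hole2 [0.57942785 0.09740211 0.054     ] 0.05156138517805584 102.17266132458361
```

Request:
servo_tool([
  [0.5,-7.5,-28.2,0,30.6],
  [0.5,-7.5,-28.2,0,30.6],
  [0.5,-7.5,-28.2,0,30.6],
  [0.5,-7.5,-28.2,0,30.6],
  [0.5,-7.5,-28.2,0,30.6],
  [0.5,-7.5,-28.2,0,30.6],
  [0.5,-7.5,-28.2,0,30.6],
  [0.5,-7.5,-28.2,0,30.6],
  [0.5,-7.5,-28.2,0,30.6],
  [0.5,-7.5,-28.2,0,30.6],
  [0.5,-7.5,-28.2,0,30.6],
], squeeze=40)

```text
t: 7.02
eef_pos: [0.48, 0.2413, 0.1472]
tcp_rot: [0.987, 0.16, 0.0, 0.0]
contact_force: [0.4, -0.8, 0.4]
finger_gap: 0.503
finger_force: 0.0
```

```bash
python3 -c "
from h import *
go(.4805,.2497,.058,-71)
c=camera('top');m=cut_out('top','mark');
from look import look
look('top4')"
```

```text
pos [0.48   0.2413 0.1472] yang -71.6 tilt [ 0.001 -0.    -1.   ] F [ 0.4 -0.8  0.4] q7 -1.58 t 7.02 -> shift [ 0.31 -0.78  8.92] turn -0.6
19.5 64.0; 18.75 57.0; 18.0 42.0; 17.25 25.0; 16.5 13.0; 45.75 9.0; 45.0 8.0; 293.75 7.0; 294.5 7.0; 295.0 7.0;
```

Request:
servo_tool([
  [0.5,0,0,0,0],
  [0.5,0,0,0,0],
  [0.5,0,0,0,0],
])

```text
t: 7.42
eef_pos: [0.4791, 0.2422, 0.1468]
tcp_rot: [0.987, 0.161, -0.0, 0.0]
contact_force: [0.1, -0.2, 0.2]
finger_gap: 0.504
finger_force: 0.0
```

```bash
python3 -c "
from h import *
go(.4805,.2497,.058,-71)"
```

```text
pos [0.4791 0.2422 0.1468] yang -71.5 tilt [ 0. -0. -1.] F [ 0.1 -0.2  0.2] q7 -1.58 t 7.42 -> shift [ 0.37 -0.67  8.88] turn -0.5
```

Request:
servo_tool([
  [0.5,0.37,-0.67,0,-0.5],
  [0.5,0.37,-0.67,3,-0.5],
  [0.5,0.37,-0.67,6,-0.5],
  [0.5,0.37,-0.67,8.9,-0.5],
  [0.5,0.37,-0.67,8.9,-0.5],
  [0.5,0.37,-0.67,8.9,-0.5],
  [0.5,0.37,-0.67,8.9,-0.5],
  [0.2,0.37,-0.67,8.9,-0.5],
  [0,0.37,-0.67,8.9,-0.5],
  [0,0.37,-0.67,8.9,-0.5],
  [0,0.37,-0.67,8.9,-0.5],
  [0,0.37,-0.67,8.9,-0.5],
], squeeze=40)

```text
t: 8.42
eef_pos: [0.4812, 0.2509, 0.0596]
tcp_rot: [0.986, 0.166, 0.001, -0.001]
contact_force: [-0.6, -0.7, 7.3]
finger_gap: 0.218
finger_force: 38.8
```

```bash
python3 -c "
from h import *
go(.4805,.2497,.108,-71);print(get_obs()['torque'])"
```

```text
pos [0.4812 0.2509 0.0596] yang -70.9 tilt [ 0.002  0.002 -1.   ] F [-0.6 -0.7  7.3] q7 -1.49 t 8.42 -> shift [-0.09  0.08 -4.84] turn 0.1
[-0.06621977  0.25195131 -0.00217271]
```

Request:
servo_tool([
  [0,0,0,-2.5,0],
  [0,0,0,-5,0],
  [0,0,0,-7.5,0],
  [0,0,0,-7.5,0],
  [0,0,0,-7.5,0],
  [0,0,0,-7.5,0],
])

```text
t: 8.92
eef_pos: [0.4799, 0.2504, 0.1328]
tcp_rot: [0.986, 0.166, -0.0, -0.0]
contact_force: [-0.2, -1.2, -1.8]
finger_gap: 0.215
finger_force: 39.9
```

```bash
python3 -c "
from h import *
go(.6392,.0648,.135,-70)
o=get_obs();print(o['finger_gap'],o['finger_force'])"
```

```text
pos [0.4799 0.2504 0.1328] yang -70.9 tilt [-0.     0.001 -1.   ] F [-0.2 -1.2 -1.8] q7 -1.56 t 8.92 -> shift [ 8.98 22.75 -0.24] turn -0.9
0.21533407067164714 39.86894130706787
```

Request:
servo_tool([
  [0,0.9,2.3,-0.2,0],
  [0,2.7,6.8,-0.2,0],
  [0,4.5,11.4,-0.2,-0.5],
  [0,6.3,16,-0.2,-0.9],
  [0,8.1,20.5,-0.2,-0.9],
  [0,8.9,22.5,-0.2,-0.9],
  [0,9,22.75,-0.2,-0.9],
  [0,9,22.75,-0.2,-0.9],
  [0,9,22.75,-0.2,-0.9],
  [0,9,22.75,-0.2,-0.9],
  [0,9,22.75,-0.2,-0.9],
  [0,9,22.75,-0.2,-0.9],
])

```text
t: 9.92
eef_pos: [0.6391, 0.0662, 0.1347]
tcp_rot: [0.985, 0.175, -0.0, -0.0]
contact_force: [-0.1, -0.3, -1.3]
finger_gap: 0.214
finger_force: 39.9
```

```bash
python3 -c "
from h import *
go(.6392,.0648,.113,-70)
c=camera('scene');save(c,'s1')
i=cv2.imread('pics/s1.png')
p=proj(c,[[.6392,.0648,.054]])[0].astype(int);print(p,proj(c,[get_obs()['eef_pos']-[0,0,.0536],[.59,.047,.06]]))
a=i[p[1]-60:p[1]+40,p[0]-65:p[0]+65];cv2.imwrite('pics/s1c.png',cv2.resize(a,None,fx=6,fy=6,interpolation=cv2.INTER_CUBIC))
"
```

```text
pos [0.6391 0.0662 0.1347] yang -69.9 tilt [-0.001  0.001 -1.   ] F [-0.1 -0.3 -1.3] q7 -1.07 t 9.92 -> shift [-0.04  0.14  2.17] turn 0.1
[334 267] [[334.80119584 257.07025164]
 [323.53041757 248.29602298]]
```

View pics/s1c.png

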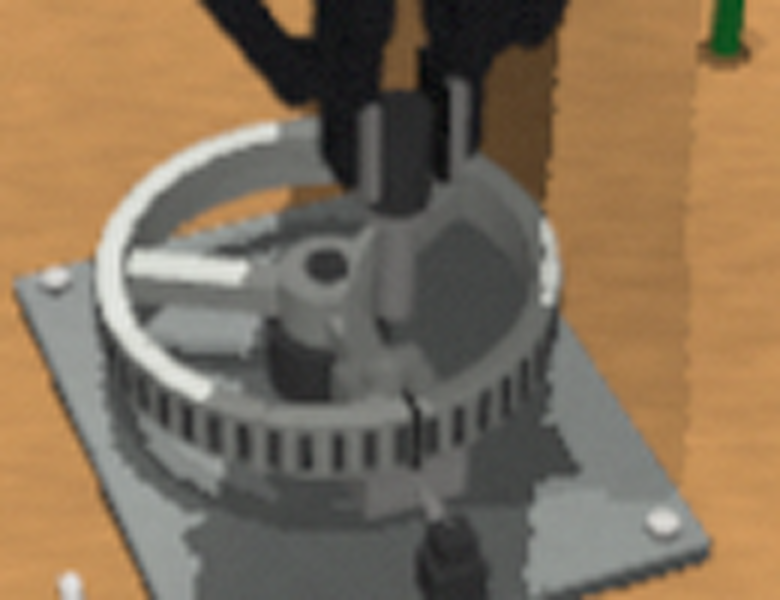

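Request:
servo_tool([
  [0,0,0.1,1,0],
  [0,0,0.1,2,0],
  [0,0,0.1,2.5,0],
  [0,0,0.1,2.8,0],
  [0,0,0.1,2.9,0],
  [0,0,0.1,3.0,0],
  [0,0,0.1,3.0,0],
  [0,0,0.1,3.0,0],
])

```text
t: 10.63
eef_pos: [0.6399, 0.0637, 0.1047]
tcp_rot: [0.985, 0.173, -0.0, -0.0]
contact_force: [0.4, -0.1, -0.4]
finger_gap: 0.219
finger_force: 39.8
```

```bash
python3 -c "
from h import *
go(.6392,.0648,.108,-70)
o=get_obs();R=Ro.from_quat(o['tcp_rot']).as_matrix();print('tip',o['eef_pos'][2]-.0536,'Ftool',R.T@o['contact_force'],'T',R.T@o['torque'])"
```

```text
pos [0.6399 0.0637 0.1047] yang -70.0 tilt [-0.  0. -1.] F [ 0.4 -0.1 -0.4] q7 -1.05 t 10.63 -> shift [-0.03 -0.13 -0.33] turn -0.0
tip 0.051148149160767827 Ftool [0.31092199 0.2618437  0.41759719] T [0.01198801 0.1559915  0.02960377]
```

Request:
servo_tool([
  [0,0,0,0.4,0],
  [0,0,0,0.8,0],
  [0,0,0,1.2,0],
  [0,0,0,1.6,0],
  [0,0,0,1.8,0],
  [0,0,0,1.9,0],
  [0,0,0,1.9,0],
])

```text
t: 11.22
eef_pos: [0.6409, 0.064, 0.0873]
tcp_rot: [0.985, 0.174, 0.001, -0.0]
contact_force: [-3.2, 1.3, 12.7]
finger_gap: 0.217
finger_force: 41.2
```

```bash
cat > s.py <<'E'
from h import *
go(.6392,.0648,.0676,-70)
o=get_obs();R=Ro.from_quat(o['tcp_rot']).as_matrix();p=o['eef_pos'][:2]-[.5903,.0470];print('tip',o['eef_pos'][2]-.0536,'Ftool',R.T@o['contact_force'],'T',R.T@o['torque'],'polar',np.hypot(*p),np.degrees(np.arctan2(p[1],p[0])))
E
python3 s.py
```

```text
pos [0.6409 0.064  0.0873] yang -70.0 tilt [ 0.002  0.001 -1.   ] F [-3.2  1.3 12.7] q7 -1.04 t 11.22 -> shift [-0.13 -0.14  1.97] turn -0.0
tip 0.03370507668241111 Ftool [ -2.53202304  -2.28884611 -12.65912465] T [ 0.51382494 -0.6343613   0.03858689] polar 0.053348944421511064 18.52531178601579
```

Request:
servo_tool([
  [0,-0.05,-0.05,0,0],
  [0,-0.07,-0.1,0,0],
  [0,-0.07,-0.15,0,0],
  [0,-0.07,-0.2,0,0],
  [0,-0.07,-0.25,0,0],
  [0,-0.07,-0.3,0,0],
  [0,-0.07,-0.3,0,0],
])

```text
t: 11.8
eef_pos: [0.6398, 0.0646, 0.0874]
tcp_rot: [0.985, 0.173, 0.002, 0.001]
contact_force: [-0.1, -3.6, 8.2]
finger_gap: 0.218
finger_force: 41.1
```

```bash
python3 s.py
```

```text
pos [0.6398 0.0646 0.0874] yang -70.1 tilt [ 0.004 -0.001 -1.   ] F [-0.1 -3.6  8.2] q7 -1.05 t 11.8 -> shift [-0.05 -0.05  1.98] turn -0.1
tip 0.03376322396297051 Ftool [-1.34323163  3.378062   -8.15714674] T [-1.01549916 -0.00257515  0.02266086] polar 0.0525173919626002 19.55434645879032
```

Request:
servo_tool([
  [0,0,-0.05,0,0],
  [0,0,-0.1,0,0],
  [0,-0.02,-0.15,0,0],
  [0,-0.02,-0.2,0,0],
  [0,-0.02,-0.25,0,0],
  [0,-0.02,-0.25,0,0],
])

```text
t: 12.3
eef_pos: [0.639, 0.0663, 0.0873]
tcp_rot: [0.985, 0.173, 0.002, 0.001]
contact_force: [2.8, -4.1, 5.3]
finger_gap: 0.215
finger_force: 41.1
```

```bash
python3 s.py
```

```text
pos [0.639  0.0663 0.0873] yang -70.1 tilt [ 0.004 -0.002 -1.   ] F [ 2.8 -4.1  5.3] q7 -1.05 t 12.3 -> shift [-0.04  0.14  1.97] turn -0.1
tip 0.033671521106952325 Ftool [ 1.23065558  4.80534286 -5.25830879] T [-1.62891042  0.36292759  0.04345515] polar 0.05241168382272686 21.63277642278136
```

Request:
servo_tool([
  [0,0,-0.04,0.05,0],
  [0,0,-0.08,0.05,0],
  [0,0,-0.12,0.05,0],
  [0,0,-0.16,0.05,0],
  [0,0,-0.2,0.05,0],
  [0,0,-0.2,0.05,0],
])

```text
t: 12.8
eef_pos: [0.6377, 0.0688, 0.086]
tcp_rot: [0.985, 0.173, 0.001, 0.001]
contact_force: [4.4, -5.2, 1.7]
finger_gap: 0.213
finger_force: 40.6
```

```bash
python3 s.py
```

```text
pos [0.6377 0.0688 0.086 ] yang -70.1 tilt [ 0.003 -0.002 -1.   ] F [ 4.4 -5.2  1.7] q7 -1.05 t 12.8 -> shift [-0.    0.42  1.84] turn -0.1
tip 0.03235916958734238 Ftool [ 2.34530838  6.35223929 -1.63573389] T [-1.72788028  0.73287257 -0.03102214] polar 0.05220931888735293 24.679982709162076
```

Request:
servo_tool([
  [0,0,0.03,0.15,0],
  [0,0,0.05,0.3,0],
  [0,0,0.05,0.45,0],
  [0,0,0.05,0.45,0],
])

```text
t: 13.13
eef_pos: [0.6378, 0.0686, 0.0811]
tcp_rot: [0.985, 0.173, 0.001, 0.001]
contact_force: [5.9, -4.0, 0.1]
finger_gap: 0.217
finger_force: 40.6
```

```bash
python3 s.py
```

```text
pos [0.6378 0.0686 0.0811] yang -70.1 tilt [ 0.002 -0.002 -1.   ] F [ 5.9 -4.   0.1] q7 -1.05 t 13.13 -> shift [0.   0.4  1.35] turn -0.1
tip 0.027499476782095765 Ftool [ 4.1554491   5.76294885 -0.06673215] T [-1.59044809  0.89623765  0.0150056 ] polar 0.052171720461316275 24.469437383734757
```

Request:
servo_tool([
  [0,0.03,0.05,0.3,0],
  [0,0.05,0.08,0.6,0],
  [0,0.05,0.08,0.9,0],
  [0,0.05,0.08,1.2,0],
  [0,0.05,0.08,1.35,0],
  [0,0.05,0.08,1.5,0],
  [0,0.05,0.08,1.5,0],
  [0,0.05,0.08,1.5,0],
])

```text
t: 13.8
eef_pos: [0.6389, 0.0683, 0.0676]
tcp_rot: [0.985, 0.173, 0.001, 0.0]
contact_force: [0.8, -3.3, 14.0]
finger_gap: 0.215
finger_force: 41.5
```

```bash
python3 s.py
```

```text
pos [0.6389 0.0683 0.0676] yang -70.1 tilt [ 0.003 -0.    -1.   ] F [ 0.8 -3.3 14. ] q7 -1.04 t 13.8 -> shift [-0.09  0.34 -0.  ] turn -0.1
tip 0.013979461655575127 Ftool [ -0.38409062   3.41005285 -13.99691191] T [-1.01310693 -0.12447583 -0.03125904] polar 0.05303351172411619 23.654459770985444
```

Seated: the TCP is at 0.0676 m, as predicted, with 14 N of seating force. Next I release and retreat.

Request:
servo_tool([
  [0,0,0.1,-0.2,0],
  [0,0,0.1,-0.2,0],
  [0.4,0,0.1,-0.2,0],
  [0.45,0,0.1,-0.2,0],
  [0.45,0,0.1,-0.2,0],
  [0.45,0,0.1,-2,0],
  [0.45,0,0.1,-5,0],
  [0.45,0,0.1,-8,0],
  [0.45,-10,-15,-11,0],
  [0.45,-10,-15,-11,0],
  [0.45,-10,-15,-11,0],
  [0.45,-10,-15,-11,0],
])

```text
t: 14.8
eef_pos: [0.5035, 0.1671, 0.1726]
tcp_rot: [0.985, 0.174, -0.001, -0.0]
contact_force: [-0.6, 1.9, 1.3]
finger_gap: 0.451
finger_force: 0.0
```

```bash
python3 - <<'E'
from h import *
from look import look
look('top5')
c=camera('scene');save(c,'s2');a=cv2.imread('pics/s2.png')[205:315,260:400];a=cv2.resize(a,None,fx=5,fy=5,interpolation=cv2.INTER_CUBIC);cv2.imwrite('pics/s2c.png',a)
for l in('pin_grip','pin_collar'):
  for d in spot_in('scene',l)+spot_in('top',l): print(l,np.round(d['at'],3),round(d['conf'],2))
E
```

```text
23.75 76.0; 23.0 68.0; 22.25 50.0; 21.5 31.0; 127.0 19.0; 128.0 17.0; 125.75 14.0; 46.5 11.0; 129.25 11.0; 20.25 10.0; 
pin_grip [0.423 0.312 0.051] 0.75
pin_grip [0.649 0.067 0.08 ] 0.67
pin_grip [0.558 0.251 0.053] 0.57
pin_grip [0.414 0.206 0.051] 0.46
pin_grip [0.638 0.066 0.092] 0.48
pin_collar [0.555 0.246 0.052] 0.69
pin_collar [0.407 0.207 0.052] 0.65
pin_collar [0.428 0.314 0.05 ] 0.6
pin_collar [0.642 0.066 0.077] 0.5
pin_collar [0.634 0.069 0.091] 0.45
```

View pics/s2c.png

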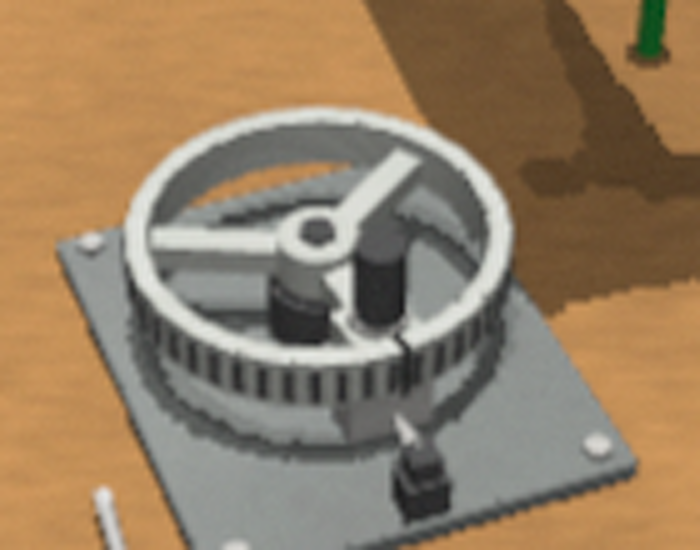

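The pin is upright with its collar on the lug at (378,320), and the knob top is at 0.092 m, which is the home height. The mark is about 4.5° (6 mm) from the pointer line, inside the 9 mm limit.

Request:
servo_tool([
  [0.45,0,0,0,0],
  [0.45,0,0,0,0],
  [0.45,0,0,0,0],
])

```text
t: 15.35
eef_pos: [0.5062, 0.1649, 0.1729]
tcp_rot: [0.985, 0.172, -0.0, 0.0]
contact_force: [0.2, 0.2, 0.1]
finger_gap: 0.449
finger_force: 0.0
```

```bash
python3 -c "
from h import *
print(hand_in())"
```

```text
the job is handed in; nothing more can be done
None
```

The job is handed in at about 15 s: I turned the pulley to the pointer, and the pin is fully home in the bore, upright and released, with the mark about 6 mm from the pointer line; `hand_in()` returned no verdict.

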